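# Stack the grinder hubs on the arbor

## Robot

A 6-joint arm with a two-finger parallel gripper is mounted at the origin on a cart in front of the work surface, level with it; the furniture and walls round the work are solid. World frame = base frame: x ahead of the robot, y to its left, z up, the work surface at z = 0. Lengths are in m, angles in rad, forces in N, time in s.
With the tool pointing down it reaches from about 0.35 to 0.725 m from the base axis. Payload 6 kg.
Tool frame: the origin (TCP) lies on the centre line of the jaws, within the pads' length; the fingertips stand 19 mm ahead of it and the grasp point (between the pads) is the TCP; z points along the fingers, y is the line along which they close (so a half turn about z gives the same grasp; the last joint's range is limited). The gripper opens to 85 mm and grips with 20 to 120 N. Pads are 22 mm wide; open, the fingers measure 114 mm over their backs; the gripper's body (76 mm by 85 mm) begins 54 mm behind the grasp point. The pads swing forward as they close: fully open they stand 13 mm farther back than shut.
Start: joints at [1.48, 0.04, 0.085, 0, -1.615, -0.334], TCP at [0.247, 0.547, 0.25] pointing down, gripper open.
Joint ranges: [-2.56, 2.56], [-1.29, 2.01], [-1.08, 1.49], [-3.29, 1.98], [-2.81, -0.18], [-2.99, 2.99]. Speed limits (rad/s): [2.57, 2.57, 3.01, 3.14, 3.14, 3.14].

## Interface

Orientations are given as a 3x3 rotation matrix whose columns are the frame's x, y, z axes.
In Python, from workcell import env gives the robot as it stands.
- The arm moves only by the shell command python3 -m creep 'ROWS'. ROWS is a JSON object of lists of equal length, an entry for each row: "grip": the closure, from -1 (fully open) to 1 (shut), so that 0 is half open; "slide": the shift along the tool's x, y, z in units of 25 mm (1.0 is 25 mm), a list of three; "twist": the turn about the tool's z in units of 10 degrees (1.0 is 10 degrees). In form: {"grip": [grip, ...], "slide": [[x, y, z], ...], "twist": [twist, ...]}. A call has 1 to 12 rows; each row is the pose to reach, as a shift and turn from the pose commanded when the call began, along the tool's axes at that moment; what a row does not reach only later rows make up. A row lasts 1/8 s, in which the tool goes at most 62.5 mm and 10.7 degrees, less where a joint would pass 70% of its speed; a pose out of reach is approached as far as the arm can. A call with a gripper value outside its range is refused whole. The fingers move at their own pace and stop on an object; the grip force is fixed at half the most. Time passes only in rows, so rows that repeat a pose let the fingers close. It gives the time, the measured TCP pose, the force, the opening and the grip force at its end, in the units of the state.
- env.observe(): the state, without advancing time (a new reading comes with each control period).
- env.read_camera(name): name is "scene" or "top"; returns a dict with "frame" (480x640x3 uint8, red, green, blue), "range_z" (480x640 float32, m along the optical axis (not along the pixel's ray), 0 where there is no reading), "fx", "fy", "cx", "cy" (pixels), "rvec" (rotation vector, rad) and "tvec" (3), from world to camera coordinates, as OpenCV has them. Camera axes: x right, y down, z forward; pixel columns grow to the right and rows downward; lengths in m; the calibration is good to about 2 mm. A picture is of the moment at which its call begins.
- env.finish_job(): hands the job in; it is judged then, once.
Trained networks look in the newest picture that a camera, given by its name, has taken for a name from the list of things; names that differ only in an ending like _2 or _b are one class to them, and where a whole thing is asked for, a point or a joint stands for the part that bears it (a point fixed in the world has none). Each returns a list of dicts, best first, with "p" (0 to 1); they miss things now and then, are a little off and sometimes report something else, mostly with a low value. They report only what shows in the picture. A call takes as long as a camera call. They do not tell look-alikes from the thing itself.
- env.search_frame(target, camera): "centre" ([column, row] in pixels, amid what is visible of it).
- env.outline_of(target, camera): "pixels" (480x640 bool, what is visible of it) and "centre" ([column, row] in pixels, amid what is visible of it).
- env.place_of(target, camera): "centre" ([column, row] in pixels: a listed point, or the origin of a listed thing).
The state is a dict: "time_s": time; "joints": joint angles; "qd": joint speeds; "joint_torque": joint torques, N m; "tcp_pos": TCP position; "tool_rot": TCP orientation; "wrist_force": force on the tool from outside, world axes, zero at the start; "moment": the same for the moment, N m; "finger_gap": finger opening in m; "grasp_force": force on a finger pad.
Only numpy, scipy, OpenCV 4.12 (cv2) and the standard library are available. Lean on these libraries where they do the work, as an engineer would, in place of code of your own. Each camera call takes 0.05 s, during which the arm holds its last target. There are 200 camera calls.

## Task

Seat the large blue flanged hub, flange down, over the steel spigot of the grey arbor base so that it lies fully home on the base, then seat the orange hub, flange down, over the same spigot on top of the blue one. Let go of both, and leave the green hub alone.

Things in the scene. Friction and masses are not known exactly. Their poses are not given: they have to be found in the camera images.
- seat (a point): centre of the steel seat (92 mm disc) of the fixed grey arbor base (120 mm disc), at the foot of its spigot, 16 mm above the table; z up. Upright steel spigot, 24 mm in diameter up to 42 mm above the seat, then tapering to 8 mm at its top, 57 mm above the seat. Home, the first hub's underside lies on the seat; the second rests on the first one's neck, underside 32 mm above the seat.
- blue_flange: flanged hub lying flange down: flat round flange 84 mm in diameter, 8 mm thick, with a round neck 44 mm in diameter rising to 32 mm above the underside; bore 32 mm in diameter right through. Origin: on the axis, in the underside; z up, out of the neck. Round: yaw does not matter. Blue, the largest; about 160 g. It goes on first. The three hubs may lie in one another's places.
- orange_flange: flanged hub lying flange down: flat round flange 66 mm in diameter, 8 mm thick, with a round neck 44 mm in diameter rising to 32 mm above the underside; bore 32 mm in diameter right through. Origin: on the axis, in the underside; z up, out of the neck. Round: yaw does not matter. Orange; about 120 g. It goes on second. The three hubs may lie in one another's places.
- green_flange: flanged hub lying flange down: flat round flange 66 mm in diameter, 8 mm thick, with a round neck 44 mm in diameter rising to 32 mm above the underside; bore 32 mm in diameter right through. Origin: on the axis, in the underside; z up, out of the neck. Round: yaw does not matter. Green, a spare; about 120 g. It stays where it lies. The three hubs may lie in one another's places.
Not all that is in view belongs to the job. What is shaped like the part that bears seat but pink is not meant.

How it is judged:
On the way, in this order (a step that is already met when the one before it is completed fails the run):
1. the blue hub is fully home on the seat of the arbor base (horizontal distance between blue_flange and seat below 0.01 m and z of blue_flange in the frame of seat between -0.006 and 0.006 m and angle between blue_flange's own z axis and vertical below 0.175 rad), for 0.2 s.
2. the orange hub is seated on the blue one over the spigot (horizontal distance between orange_flange and seat below 0.01 m and z of orange_flange in the frame of seat between 0.026 and 0.038 m and angle between orange_flange's own z axis and vertical below 0.175 rad), for 0.2 s.
At the end, for the whole second after the job is handed in: Over the spigot, flange down, lie the blue hub with its underside within 6 mm of the seat and on it the orange hub, its underside within 6 mm of 32 mm above the seat; both within 10 mm of the axis, upright within 10 degrees, at rest; the green hub within 30 mm of its start (all of step 1 and all of step 2 and linear speed of each of blue_flange, orange_flange below 0.02 m/s and distance of green_flange from where it was at the start of the episode below 0.03 m); the robot touches nothing.
It fails at once if the green hub is moved by more than 30 mm (distance of green_flange from where it was at the start of the episode above 0.03 m).
It also fails if it takes over 64 s, if anything falls off the work surface, if the arm or the gripper's body presses on something with over 40 N, if the wrist force passes 120 N, or if a joint passes its speed limit or range.

## Working session

There is one attempt and no reset: what is moved stays moved. The work goes in short steps, Python scripts to look and compute and a shell command to move; the robot and the scene stay as the last step left them, time stands still between calls to the robot, and variables do not carry over. Pictures are saved under pics/ and viewed, at most 10 in all, crops included, and the job is handed in when it is done.

```bash
mkdir -p pics; ls; cat > h.py <<'E'
import numpy as np, cv2
from workcell import env
def cam(n):
    c=env.read_camera(n); c['R']=cv2.Rodrigues(np.array(c['rvec'],float))[0]; c['t']=np.array(c['tvec'],float).ravel(); return c
def ray(c,uv):
    d=np.array([(uv[0]-c['cx'])/c['fx'],(uv[1]-c['cy'])/c['fy'],1.]); return -c['R'].T@c['t'], c['R'].T@d
def atz(c,uv,z):
    o,d=ray(c,uv); return o+d*(z-o[2])/d[2]
def cloud(c):
    v,u=np.mgrid[:480,:640]; Z=c['range_z']
    P=np.stack([(u-c['cx'])/c['fx']*Z,(v-c['cy'])/c['fy']*Z,Z],-1); return (P-c['t'])@c['R']
def tri(a,ua,b,ub):
    o1,d1=ray(a,ua);o2,d2=ray(b,ub)
    s=np.linalg.lstsq(np.stack([d1,-d2],1),o2-o1,rcond=None)[0]; p,q=o1+d1*s[0],o2+d2*s[1]
    return (p+q)/2,np.linalg.norm(p-q)
E
python3 - <<'E'
from h import *
np.set_printoptions(precision=4,suppress=True)
s=env.observe(); print(s['time_s'],s['tcp_pos'],s['tool_rot'],s['finger_gap'])
C={}
for n in('scene','top'):
    C[n]=c=cam(n); cv2.imwrite(f'pics/{n}0.png',c['frame'][...,::-1]); print(n,'cam at',-c['R'].T@c['t'])
    for t in('blue_flange','orange_flange','green_flange','seat'):
        P=cloud(c)
        for o in env.outline_of(t,n) if t!='seat' else []:
            m=o['pixels']&(c['range_z']>0); q=P[m]
            print(t,'outl',o['p'],o['centre'],m.sum(),'zmax',np.percentile(q[:,2],[5,95]) if len(q) else 0,'med',np.median(q,0) if len(q) else 0)
        for o in env.place_of(t,n): print(t,'place',o['p'],o['centre'],'z0',atz(c,o['centre'],.016 if t=='seat' else 0))
E
```

```text
pics
0.0 [0.2471 0.5464 0.2493] [[ 0.9111 -0.4121 -0.0006]
 [-0.4121 -0.9111 -0.0017]
 [ 0.0001  0.0018 -1.    ]] 0.08533620017371032
scene cam at [0.1542 0.3522 0.7145]
blue_flange outl 0.69 [352.8, 241.8] 872 zmax [0.0018 0.0304] med [ 0.6081 -0.0715  0.01  ]
blue_flange outl 0.59 [416.1, 311.9] 1655 zmax [0.003  0.0304] med [ 0.4285 -0.0571  0.0069]
blue_flange place 0.61 [413.9, 308.0] z0 [ 0.4378 -0.0679  0.    ]
blue_flange place 0.55 [353.5, 243.5] z0 [ 0.61   -0.0853  0.    ]
blue_flange place 0.48 [288.4, 339.2] z0 [0.5235 0.1296 0.    ]
orange_flange outl 0.6 [352.0, 242.6] 862 zmax [0.0016 0.0304] med [ 0.6087 -0.0715  0.01  ]
orange_flange place 0.72 [355.0, 246.1] z0 [ 0.6034 -0.0832 -0.    ]
green_flange outl 0.73 [458.7, 212.6] 819 zmax [0.0015 0.0302] med [ 0.525  -0.2821  0.0103]
green_flange place 0.55 [456.5, 218.9] z0 [ 0.5302 -0.2817  0.    ]
seat place 0.93 [388.2, 186.2] z0 [ 0.6708 -0.2319  0.016 ]
seat place 0.85 [286.9, 338.6] z0 [0.5176 0.1358 0.016 ]
seat place 0.77 [218.1, 227.2] z0 [0.7922 0.0931 0.016 ]
top cam at [ 0.503  -0.0488  0.8882]
blue_flange outl 0.77 [331.3, 333.7] 1315 zmax [0.0052 0.0335] med [ 0.4384 -0.0641  0.0094]
blue_flange place 0.64 [333.2, 336.0] z0 [ 0.4405 -0.0635  0.    ]
orange_flange outl 0.69 [335.5, 252.1] 671 zmax [0.0057 0.0344] med [ 0.6155 -0.0765  0.0101]
orange_flange place 0.87 [335.4, 246.1] z0 [ 0.6193 -0.0735  0.    ]
green_flange place 0.6 [442.2, 286.8] z0 [ 0.5313 -0.2842  0.    ]
seat place 0.76 [410.2, 213.9] z0 [ 0.6782 -0.2253  0.016 ]
seat place 0.69 [228.2, 302.2] z0 [0.512  0.1408 0.016 ]
seat place 0.67 [251.4, 162.5] z0 [0.7949 0.0937 0.016 ]
```

View pics/scene0.png

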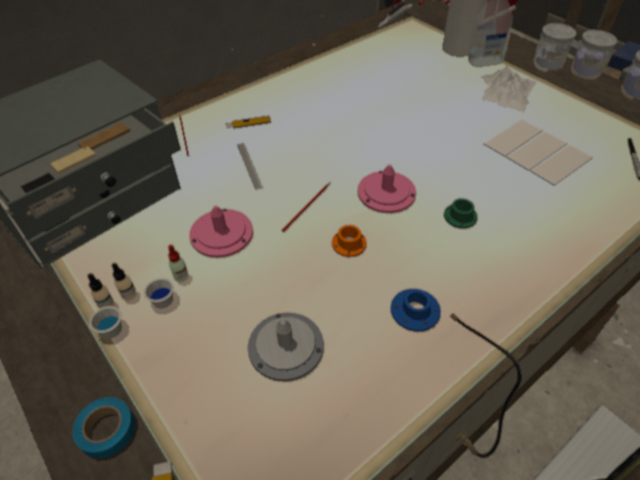

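View pics/top0.png

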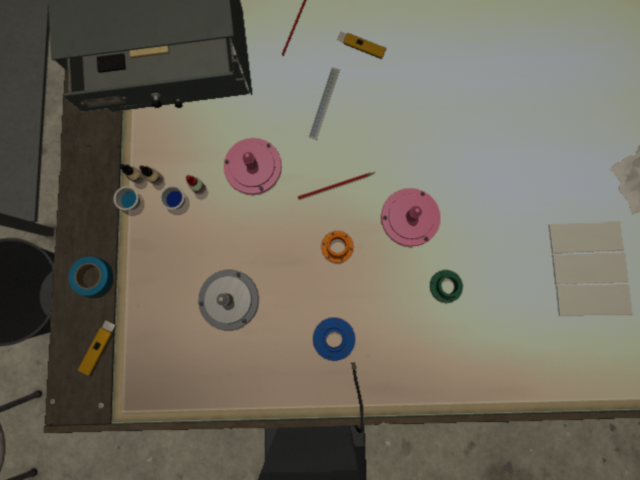

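The scene shows the grey base at (286,345), and pink look-alikes at (221,232) and (387,190). Blue is at (416,309), orange at (349,240) and green at (461,212). In the top view the base is at (228,300), blue (334,339), orange (337,247) and green (446,286).

Possible confusions:
- **Base:** grey (228,300) against pink (252,165) and (411,217). I choose the grey one.
- **Blue hub:** (334,339) against the blue cup (173,198) and the tape ring (90,277). I choose the 84 mm flange.
- **Orange hub:** (337,247). The yellow knives are not hubs.

```bash
cat >> h.py <<'E'
def hsvmask(c,n):
    h=cv2.cvtColor(c['frame'],cv2.COLOR_RGB2HSV); lo,hi={'blue':((100,130,40),(125,255,255)),'orange':((5,170,100),(18,255,255)),'green':((65,80,20),(95,255,255))}[n]
    return cv2.inRange(h,lo,hi)
def circ(P):
    A=np.c_[2*P,np.ones(len(P))]; x=np.linalg.lstsq(A,(P**2).sum(1),rcond=None)[0]; return x[:2],np.sqrt(x[2]+x[:2]@x[:2])
def hub(c,n,near,k=45):
    m=hsvmask(c,n); w=np.zeros_like(m); cv2.circle(w,tuple(int(v) for v in near),k,255,-1); m&=w
    ct=max(cv2.findContours(m,cv2.RETR_EXTERNAL,cv2.CHAIN_APPROX_NONE)[0],key=cv2.contourArea)
    return cv2.convexHull(ct).reshape(-1,2).astype(float)
E
python3 - <<'E'
from h import *
np.set_printoptions(precision=4,suppress=True)
C={n:cam(n) for n in('scene','top')}
near={'blue':dict(scene=(416,309),top=(334,339)),'orange':dict(scene=(349,240),top=(337,247)),'green':dict(scene=(461,212),top=(446,286))}
R0={'blue':.042,'orange':.033,'green':.033}
for n,d in near.items():
    for k,uv in d.items():
        c=C[k]; H=hub(c,n,uv); X=np.array([atz(c,p,.006)[:2] for p in H])
        P=cloud(c); m=np.zeros((480,640),np.uint8); cv2.fillConvexPoly(m,H.astype(int),255)
        q=P[(m>0)&(c['range_z']>0)]; top=q[q[:,2]>.024]
        print(n,k,'flange circ',*circ(X),'enc',cv2.minEnclosingCircle(X.astype(np.float32)),'neck',top[:,:2].mean(0),np.percentile(top[:,2],90),'enc',cv2.minEnclosingCircle(top[:,:2].astype(np.float32)))
for k,uv in dict(scene=(286,345),top=(228,300)).items():
    c=C[k];P=cloud(c); q=P[uv[1]-50:uv[1]+50,uv[0]-50:uv[0]+50].reshape(-1,3)
    for a,b in((.004,.024),(.012,.02),(.03,.055),(.055,.08)):
        w=q[(q[:,2]>a)&(q[:,2]<b)]
        print('base',k,a,len(w),w.mean(0),cv2.minEnclosingCircle(w[:,:2].astype(np.float32)) if len(w) else 0)
    tip=q[q[:,2].argsort()[-8:]];print('tip',tip.mean(0))
b={k:env.place_of('seat',k) for k in C}
ps=[min(b[k],key=lambda o:np.hypot(*(np.array(o['centre'])-uv)))['centre'] for k,uv in dict(scene=(286,345),top=(228,300)).items()]
print('seat tri',tri(C['scene'],ps[0],C['top'],ps[1]),ps)
for n in near:
  hs={}
  for k,uv in near[n].items():
    o=env.place_of(n+'_flange',k); o=[x for x in o if np.hypot(*(np.array(x['centre'])-uv))<15]
    if o: hs[k]=o[0]['centre']
  if len(hs)==2: print(n,'tri',tri(C['scene'],hs['scene'],C['top'],hs['top']))
s=C['scene']['frame'][200:400,220:470,::-1]; cv2.imwrite('pics/crop.png',cv2.resize(s,None,fx=3,fy=3,interpolation=cv2.INTER_CUBIC))
E
```

```text
blue scene flange circ [ 0.4328 -0.0646] 0.03965184557809837 enc ((0.4327101707458496, -0.06470367312431335), 0.040209244936704636) neck [ 0.4326 -0.0641] 0.03114948672465037 enc ((0.43319132924079895, -0.06547368317842484), 0.022522497922182083)
blue top flange circ [ 0.436 -0.064] 0.0398959004129514 enc ((0.4359067976474762, -0.06388717144727707), 0.040233489125967026) neck [ 0.4367 -0.0648] 0.03459597899944313 enc ((0.4364336431026459, -0.06476271152496338), 0.021947871893644333)
orange scene flange circ [ 0.617  -0.0808] 0.033939233317650384 enc ((0.6175512075424194, -0.08093498647212982), 0.03761677443981171) neck [ 0.6128 -0.0758] 0.03090074116320599 enc ((0.6140997409820557, -0.07698486745357513), 0.02233879826962948)
orange top flange circ [ 0.6178 -0.0763] 0.031603925108847485 enc ((0.6177214980125427, -0.07624287903308868), 0.03212887793779373) neck [ 0.6182 -0.077 ] 0.03467719026908879 enc ((0.6184556484222412, -0.07700839638710022), 0.022146882489323616)
green scene flange circ [ 0.5333 -0.2948] 0.03427484340463806 enc ((0.5318945646286011, -0.2970028519630432), 0.0387833
[... 867 characters left out ...]
15 0.0138] ((0.5202594995498657, 0.14555497467517853), 0.1349474936723709)
base top 0.012 1912 [0.5183 0.1413 0.0164] ((0.5187138915061951, 0.14157173037528992), 0.059301480650901794)
base top 0.03 33 [0.517  0.133  0.0425] ((0.5180171728134155, 0.13895323872566223), 0.011673135682940483)
base top 0.055 135 [0.5182 0.1398 0.066 ] ((0.5179335474967957, 0.14189718663692474), 0.012483431026339531)
tip [ 0.503  -0.0488  0.8882]
seat tri (array([0.5139, 0.1399, 0.0233]), np.float64(0.004466767102703565)) [[287.3, 339.5], [227.0, 300.4]]
blue tri (array([ 0.4351, -0.0623,  0.0051]), np.float64(0.008495459922176131))
orange tri (array([ 0.6154, -0.0819, -0.0047]), np.float64(0.0037411652853684206))
```

View pics/crop.png

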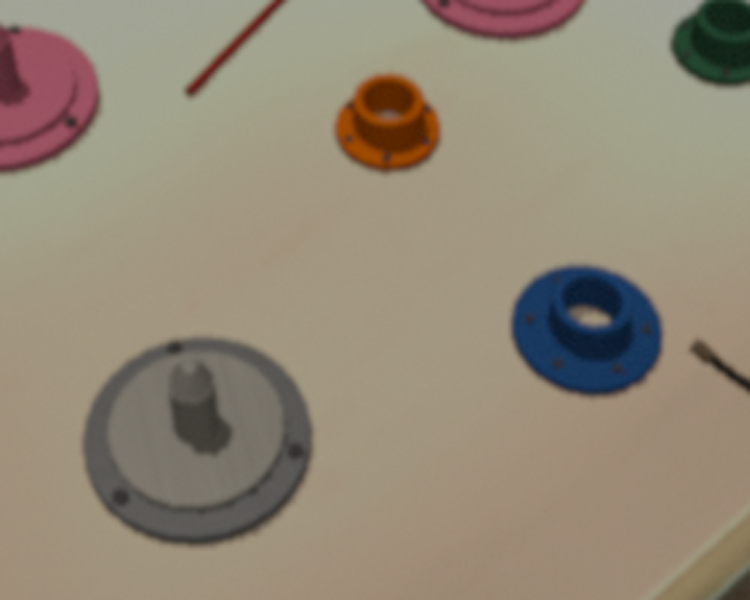

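The crop shows the grey base with its steel spigot (scene 286,345), the blue hub lying flange down (416,309) and orange (349,240). The two cameras agree to about 4 mm, so I use their mean.

```bash
cat >> h.py <<'E'
T=dict(blue=(.4347,-.0645),seat=(.5163,.1417),orange=(.6162,-.077))
def go(n,z):
    s=env.observe(); T_=np.r_[T[n],z] if isinstance(n,str) else np.r_[n,z]; d=T_-s['tcp_pos']; print('t',round(s['time_s'],2),'tcp',np.round(s['tcp_pos'],4),'gap',round(s['finger_gap'],4),'F',np.round(s['wrist_force'],1),'-> slide',np.round(s['tool_rot'].T@d/.025 if hasattr(s['tool_rot'],'T') else np.array(s['tool_rot']).T@d/.025,2))
E
python3 -c "
from h import *
go('blue',.12)"
```

```text
t 1.3 tcp [0.2473 0.5467 0.2503] gap 0.0849 F [-0.1  0.5  0.1] -> slide [16.91 19.18  5.21]
```

```bash
python3 -m creep '{"grip":[-1,-1,-1,-1,-1,-1,-1,-1,-1,-1,-1,-1],"slide":[[16.9,19.2,5.2],[16.9,19.2,5.2],[16.9,19.2,5.2],[16.9,19.2,5.2],[16.9,19.2,5.2],[16.9,19.2,5.2],[16.9,19.2,5.2],[16.9,19.2,5.2],[16.9,19.2,5.2],[16.9,19.2,5.2],[16.9,19.2,5.2],[16.9,19.2,5.2]],"twist":[0,0,0,0,0,0,0,0,0,0,0,0]}'; python3 -c "
from h import *
go('blue',.03)"
```

```text
time_s: 2.8
tcp_pos: [0.4341, -0.0666, 0.1196]
tool_rot: [[0.91, -0.416, -0.002], [-0.416, -0.91, -0.001], [-0.001, 0.001, -1.0]]
wrist_force: [-0.6, -0.5, -0.2]
finger_gap: 0.0853
grasp_force: 0.0
t 2.8 tcp [ 0.4341 -0.0666  0.1196] gap 0.0853 F [-0.6 -0.5 -0.2] -> slide [-0.01 -0.09  3.59]
```

```bash
python3 -m creep '{"grip":[-1,-1,-1,-1],"slide":[[0,-0.08,1.5],[0,-0.08,3],[0,-0.08,3.6],[0,-0.08,3.6]],"twist":[0,0,0,0]}'; python3 -m creep '{"grip":[1,1,1,1,1,1,1,1],"slide":[[0,0,0],[0,0,0],[0,0,0],[0,0,0],[0,0,0],[0,0,0],[0,0,0],[0,0,0]],"twist":[0,0,0,0,0,0,0,0]}'
```

```text
time_s: 3.3
tcp_pos: [0.4351, -0.0627, 0.0303]
tool_rot: [[0.912, -0.411, -0.001], [-0.411, -0.912, -0.001], [-0.0, 0.001, -1.0]]
wrist_force: [0.5, -0.9, 0.7]
finger_gap: 0.0851
grasp_force: 0.0
time_s: 4.3
tcp_pos: [0.4361, -0.0631, 0.0322]
tool_rot: [[0.911, -0.412, 0.002], [-0.412, -0.911, -0.0], [0.002, -0.001, -1.0]]
wrist_force: [-2.3, 0.1, 5.4]
finger_gap: 0.0418
grasp_force: 59.9
```

```bash
python3 -m creep '{"grip":[1,1,1,1,1,1],"slide":[[0,0,-1],[0,0,-2.5],[0,0,-4],[0,0,-4],[0,0,-4],[0,0,-4]],"twist":[0,0,0,0,0,0]}'; python3 - <<'E'
from h import *
c=cam('scene')
q=cloud(c)[hsvmask(c,'blue')>0]; q=q[(abs(q[:,0]-.435)<.08)&(abs(q[:,1]+.065)<.08)]; print(len(q),np.median(q,0),np.percentile(q[:,2],[2,98]))
cv2.imwrite('pics/lift.png',c['frame'][180:400,200:500,::-1])
go('seat',.13)
E
```

```text
time_s: 5.05
tcp_pos: [0.4346, -0.063, 0.129]
tool_rot: [[0.911, -0.412, -0.002], [-0.412, -0.911, -0.0], [-0.002, 0.001, -1.0]]
wrist_force: [0.1, 0.8, -1.9]
finger_gap: 0.0418
grasp_force: 61.2
1276 [ 0.42044859 -0.05234145  0.10414221] [0.10101482 0.12863761]
t 5.1 tcp [ 0.4346 -0.0631  0.1291] gap 0.0421 F [-0.2  0.  -2.5] -> slide [-0.4  -8.81 -0.05]
```

View pics/lift.png

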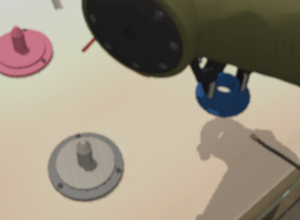

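The picture shows the blue hub held level in the fingers at crop (222,95), about 0.10 m up. Next I carry it over the spigot.

```bash
python3 -m creep '{"grip":[1,1,1,1,1,1,1,1],"slide":[[-0.1,-2,-0.1],[-0.2,-4,-0.1],[-0.3,-6,-0.1],[-0.4,-8,-0.1],[-0.4,-8.8,-0.1],[-0.4,-8.8,-0.1],[-0.4,-8.8,-0.1],[-0.4,-8.8,-0.1]],"twist":[0,0,0,0,0,0,0,0]}'; python3 - <<'E'
from h import *
for k in('scene','top'):
    c=cam(k); m=hsvmask(c,'blue'); q=cloud(c); s=(m>0)&(abs(q[...,0]-.516)<.07)&(abs(q[...,1]-.142)<.07)
    p=q[s]; p=p[p[:,2]<p[:,2].min()+.015]; print(k,len(p),p[:,2].min() if len(p) else 0, cv2.minEnclosingCircle(p[:,:2].astype(np.float32)) if len(p) else 0)
go('seat',.046); go('seat',.046)
E
```

```text
time_s: 6.1
tcp_pos: [0.5166, 0.1406, 0.133]
tool_rot: [[0.911, -0.413, 0.0], [-0.413, -0.911, -0.0], [0.0, -0.0, -1.0]]
wrist_force: [0.2, -0.1, -1.8]
finger_gap: 0.0421
grasp_force: 61.4Traceback (most recent call last):
  File "<stdin>", line 4, in <module>
    return umr_minimum(a, axis, None, out, keepdims, initial, where)
ValueError: zero-size array to reduction operation minimum which has no identity
```

```bash
python3 -m creep '{"grip":[1,1,1,1,1,1],"slide":[[0,0,0.8],[0,0,1.5],[0,0,2.2],[0,0,2.2],[0,0,2.2],[0,0,2.2]],"twist":[0,0,0,0,0,0]}'; python3 -c "
from h import *
go('seat',.046);go('seat',.046);go('seat',.046)"
```

```text
time_s: 6.9
tcp_pos: [0.5172, 0.1418, 0.0787]
tool_rot: [[0.911, -0.412, 0.001], [-0.412, -0.911, 0.001], [0.001, -0.001, -1.0]]
wrist_force: [-0.8, 0.8, -1.4]
finger_gap: 0.0422
grasp_force: 61.5
t 6.9 tcp [0.5172 0.1418 0.0787] gap 0.0422 F [-0.8  0.8 -1.4] -> slide [-0.03  0.02  1.31]
t 6.9 tcp [0.5172 0.1418 0.0787] gap 0.0422 F [-0.8  0.8 -1.4] -> slide [-0.03  0.02  1.31]
t 6.9 tcp [0.5172 0.1418 0.0787] gap 0.0422 F [-0.8  0.8 -1.4] -> slide [-0.03  0.02  1.31]
```

```bash
python3 -m creep '{"grip":[1,1,1,1,1],"slide":[[0,0,0.5],[0,0,0.9],[0,0,1.15],[0,0,1.2],[0,0,1.2]],"twist":[0,0,0,0,0]}'
```

```text
time_s: 7.52
tcp_pos: [0.5166, 0.1413, 0.0482]
tool_rot: [[0.911, -0.412, -0.0], [-0.412, -0.911, -0.001], [0.0, 0.001, -1.0]]
wrist_force: [-4.6, -1.5, 4.0]
finger_gap: 0.0422
grasp_force: 62.0
```

```bash
python3 -m creep '{"grip":[1,1,1],"slide":[[0,0,0.05],[0,0,0.1],[0,0,0.1]],"twist":[0,0,0]}'; python3 -m creep '{"grip":[0,-1,-1,-1,-1,-1],"slide":[[0,0,0],[0,0,0],[0,0,0],[0,0,0],[0,0,0],[0,0,0]],"twist":[0,0,0,0,0,0]}';  python3 -m creep '{"grip":[-1,-1,-1,-1,-1],"slide":[[0,0,-1],[0,0,-3],[0,0,-5],[0,0,-5],[0,0,-5]],"twist":[0,0,0,0,0]}'; python3 -c "
from h import *
go('orange',.17)"
```

```text
time_s: 7.9
tcp_pos: [0.5167, 0.1414, 0.0482]
tool_rot: [[0.911, -0.412, 0.0], [-0.412, -0.911, -0.001], [0.001, 0.001, -1.0]]
wrist_force: [-13.0, -1.6, 18.1]
finger_gap: 0.0422
grasp_force: 63.3
time_s: 8.65
tcp_pos: [0.5168, 0.1415, 0.0452]
tool_rot: [[0.911, -0.412, -0.0], [-0.412, -0.911, -0.0], [-0.0, 0.0, -1.0]]
wrist_force: [-0.1, -0.3, -0.1]
finger_gap: 0.0855
grasp_force: 0.0
time_s: 9.28
tcp_pos: [0.5165, 0.1417, 0.1698]
tool_rot: [[0.911, -0.412, -0.001], [-0.412, -0.911, 0.0], [-0.001, -0.0, -1.0]]
wrist_force: [-0.3, -0.5, -0.2]
finger_gap: 0.0856
grasp_force: 0.0
t 9.28 tcp [0.5165 0.1417 0.1698] gap 0.0856 F [-0.3 -0.5 -0.2] -> slide [ 7.24  6.33 -0.01]
```

```bash
python3 -m creep '{"grip":[-1,-1,-1,-1,-1,-1,-1],"slide":[[1.8,1.6,0],[3.6,3.2,0],[5.4,4.8,1],[7.2,6.3,2],[7.2,6.3,2],[7.2,6.3,2],[7.2,6.3,2]],"twist":[0,0,0,0,0,0,0]}'; python3 - <<'E'
from h import *
np.set_printoptions(precision=4,suppress=True)
I=[]
for k,uv in dict(scene=(286,345),top=(228,300)).items():
    c=cam(k);q=cloud(c);m=hsvmask(c,'blue')>0;b=(abs(q[...,0]-.516)<.07)&(abs(q[...,1]-.142)<.07)
    p=q[b&m]; f=p[p[:,2]<.032]; n=p[p[:,2]>.042]
    print(k,'flange',np.median(f[:,2]),cv2.minEnclosingCircle(f[:,:2].astype(np.float32)),'neck',np.percentile(n[:,2],90),cv2.minEnclosingCircle(n[:,:2].astype(np.float32)))
    s=q[b&~m&(q[...,2]>.055)&(q[...,2]<.08)]; print('spigot',cv2.minEnclosingCircle(s[:,:2].astype(np.float32)))
    I.append(cv2.resize(c['frame'][uv[1]-60:uv[1]+60,uv[0]-60:uv[0]+60,::-1],(390,390),interpolation=3))
cv2.imwrite('pics/b.png',np.hstack(I)); go('orange',.03)
E
```

```text
time_s: 10.15
tcp_pos: [0.6159, -0.0751, 0.1208]
tool_rot: [[0.912, -0.411, 0.001], [-0.411, -0.912, -0.0], [0.001, -0.0, -1.0]]
wrist_force: [0.9, 0.5, 0.6]
finger_gap: 0.0853
grasp_force: 0.0
scene flange 0.022232969634354418 ((0.5151665210723877, 0.14059914648532867), 0.04155373200774193) neck 0.04738880190271768 ((0.5154005885124207, 0.14128778874874115), 0.022215725854039192)
spigot ((0.5152802467346191, 0.14140276610851288), 0.012060407549142838)
top flange 0.02558595196510692 ((0.5182701349258423, 0.14184138178825378), 0.04060028865933418) neck 0.05089994351818515 ((0.5189445614814758, 0.14148877561092377), 0.02185724303126335)
spigot ((0.5184436440467834, 0.14134906232357025), 0.01204751618206501)
t 10.25 tcp [ 0.616  -0.0749  0.1212] gap 0.0854 F [1.  0.6 0.3] -> slide [0.04 0.07 3.65]
```

View pics/b.png

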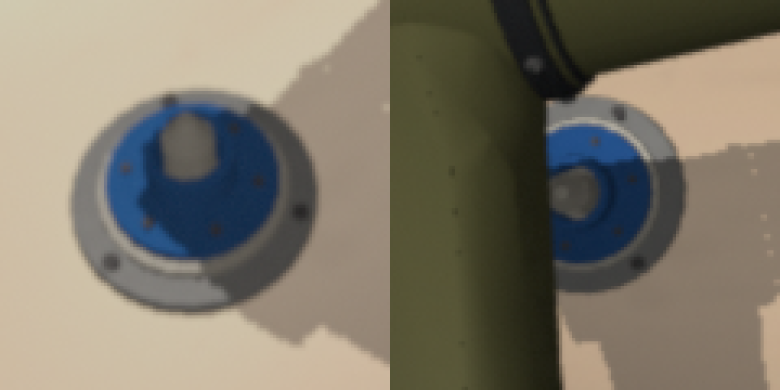

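The blue hub lies flat and centred round the spigot: left panel (190,180), flange evenly inside the seat. Its height is right and it is centred within 1 mm. Now the orange hub.

```bash
python3 -m creep '{"grip":[-1,-1,-1,-1,-1],"slide":[[0,0.05,1.5],[0,0.05,3],[0,0.05,3.6],[0,0.05,3.6],[0,0.05,3.6]],"twist":[0,0,0,0,0]}'; python3 -m creep '{"grip":[1,1,1,1,1,1,1,1],"slide":[[0,0,0],[0,0,0],[0,0,0],[0,0,0],[0,0,0],[0,0,0],[0,0,0],[0,0,0]],"twist":[0,0,0,0,0,0,0,0]}';python3 -m creep '{"grip":[1,1,1,1,1,1],"slide":[[0,0,-1],[0,0,-3],[0,0,-5],[0,0,-5],[0,0,-5],[0,0,-5]],"twist":[0,0,0,0,0,0]}'; python3 - <<'E'
from h import *
c=cam('scene')
q=cloud(c)[hsvmask(c,'orange')>0]; q=q[(abs(q[:,0]-.615)<.08)&(abs(q[:,1]+.075)<.08)]; print(len(q),np.median(q,0),np.percentile(q[:,2],[2,98]))
go('seat',.165)
E
```

```text
time_s: 10.88
tcp_pos: [0.6165, -0.077, 0.0325]
tool_rot: [[0.911, -0.412, 0.003], [-0.412, -0.911, -0.0], [0.003, -0.001, -1.0]]
wrist_force: [0.7, -0.4, 1.1]
finger_gap: 0.0855
grasp_force: 0.0
time_s: 11.88
tcp_pos: [0.6159, -0.0772, 0.0313]
tool_rot: [[0.911, -0.412, 0.002], [-0.412, -0.911, -0.0], [0.001, -0.0, -1.0]]
wrist_force: [-0.6, 0.2, 5.4]
finger_gap: 0.0414
grasp_force: 62.0
time_s: 12.62
tcp_pos: [0.6144, -0.0772, 0.1529]
tool_rot: [[0.911, -0.412, -0.004], [-0.412, -0.911, -0.0], [-0.003, 0.002, -1.0]]
wrist_force: [-0.2, -0.3, -0.9]
finger_gap: 0.0413
grasp_force: 61.3
759 [ 0.60301708 -0.07488433  0.13581476] [0.12508099 0.15259122]
t 12.68 tcp [ 0.6145 -0.0773  0.1532] gap 0.0417 F [ 0.3 -0.3 -1.5] -> slide [-7.19 -6.36 -0.46]
```

```bash
python3 -m creep '{"grip":[1,1,1,1,1,1,1,1],"slide":[[-1.8,-1.6,-0.3],[-3.6,-3.2,-0.3],[-5.4,-4.8,-0.3],[-7,-6.2,-0.3],[-7.2,-6.35,-0.3],[-7.2,-6.35,-0.3],[-7.2,-6.35,-0.3],[-7.2,-6.35,-0.3]],"twist":[0,0,0,0,0,0,0,0]}'; python3 -c "
from h import *
go('seat',.081)"
```

```text
time_s: 13.68
tcp_pos: [0.5171, 0.1405, 0.1625]
tool_rot: [[0.91, -0.414, -0.0], [-0.414, -0.91, -0.001], [-0.0, 0.001, -1.0]]
wrist_force: [-0.8, 0.2, -1.5]
finger_gap: 0.0411
grasp_force: 61.4
t 13.68 tcp [0.5171 0.1405 0.1625] gap 0.0411 F [-0.8  0.2 -1.5] -> slide [-0.05 -0.03  3.26]
```

```bash
python3 -m creep '{"grip":[1,1,1,1,1,1],"slide":[[0,0,0.8],[0,0,1.6],[0,0,2.4],[0,0,2.8],[0,0,2.8],[0,0,2.8]],"twist":[0,0,0,0,0,0]}'; python3 -m creep '{"grip":[1,1,1,1],"slide":[[0,0,0.2],[0,0,0.4],[0,0,0.4],[0,0,0.4]],"twist":[0,0,0,0]}'
```

```text
time_s: 14.42
tcp_pos: [0.5171, 0.1417, 0.0935]
tool_rot: [[0.911, -0.412, 0.001], [-0.412, -0.911, 0.0], [0.001, -0.001, -1.0]]
wrist_force: [-0.0, 0.1, -0.7]
finger_gap: 0.0413
grasp_force: 61.4
time_s: 14.92
tcp_pos: [0.5168, 0.1416, 0.0829]
tool_rot: [[0.911, -0.412, 0.0], [-0.412, -0.911, -0.0], [0.0, 0.0, -1.0]]
wrist_force: [0.7, 0.2, -0.9]
finger_gap: 0.0413
grasp_force: 61.4
```

```bash
python3 -m creep '{"grip":[1,1,1,1],"slide":[[0,0,0.05],[0,0,0.1],[0,0,0.15],[0,0,0.15]],"twist":[0,0,0,0]}'
```

```text
time_s: 15.42
tcp_pos: [0.5168, 0.1416, 0.0793]
tool_rot: [[0.911, -0.412, 0.0], [-0.412, -0.911, -0.0], [0.0, 0.0, -1.0]]
wrist_force: [-1.3, -0.5, 1.0]
finger_gap: 0.0414
grasp_force: 61.5
```

Light contact. I release, rise, back off and check.

```bash
python3 -m creep '{"grip":[0,-1,-1,-1,-1,-1],"slide":[[0,0,0.02],[0,0,0.02],[0,0,0.02],[0,0,0.02],[0,0,0.02],[0,0,0.02]],"twist":[0,0,0,0,0,0]}';  python3 -m creep '{"grip":[-1,-1,-1,-1,-1,-1,-1,-1,-1],"slide":[[0,0,-1],[0,0,-3],[0,0,-4],[1,1.5,-4],[3,3,-4],[5,4.5,-4],[7,6,-4],[7,6,-4],[7,6,-4]],"twist":[0,0,0,0,0,0,0,0,0]}'; python3 - <<'E'
from h import *
I=[]
for k,uv in dict(scene=(286,325),top=(228,300)).items():
    c=cam(k);q=cloud(c);b=(abs(q[...,0]-.516)<.07)&(abs(q[...,1]-.142)<.07)
    for n,z in(('blue',.016),('orange',.048)):
        p=q[b&(hsvmask(c,n)>0)]; f=p[(p[:,2]<z+.014)]; t=p[p[:,2]>z+.026]
        print(k,n,'flange z',np.median(f[:,2]),cv2.minEnclosingCircle(f[:,:2].astype(np.float32)),'top',np.percentile(t[:,2],[50,90]) if len(t) else 0)
    I.append(cv2.resize(c['frame'][uv[1]-60:uv[1]+60,uv[0]-60:uv[0]+60,::-1],(390,390),interpolation=3))
cv2.imwrite('pics/o.png',np.hstack(I)); print(env.observe()['time_s'])
E
```

```text
time_s: 16.18
tcp_pos: [0.5168, 0.1416, 0.0785]
tool_rot: [[0.911, -0.412, -0.0], [-0.412, -0.911, -0.0], [0.0, 0.0, -1.0]]
wrist_force: [0.7, -0.8, -0.6]
finger_gap: 0.0858
grasp_force: 0.0
time_s: 17.3
tcp_pos: [0.6143, -0.0674, 0.1782]
tool_rot: [[0.911, -0.413, -0.001], [-0.413, -0.911, -0.0], [-0.001, 0.0, -1.0]]
wrist_force: [-0.4, -0.4, -0.0]
finger_gap: 0.0852
grasp_force: 0.0
scene blue flange z 0.022242318211137462 ((0.5136287808418274, 0.14194077253341675), 0.04070926085114479) top 0
scene orange flange z 0.054452929595176364 ((0.5157732963562012, 0.1416662335395813), 0.03234071284532547) top [0.07778922 0.07922903]
top blue flange z 0.02531877872770956 ((0.5178598761558533, 0.14190015196800232), 0.040395673364400864) top 0
top orange flange z 0.057395222144840816 ((0.5190345644950867, 0.14133496582508087), 0.03205589950084686) top [0.08149422 0.08291892]
17.4
```

View pics/o.png

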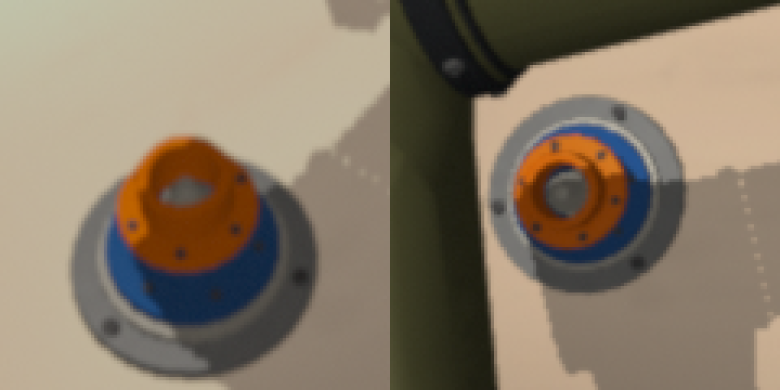

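The orange hub sits level on the blue one over the spigot at left panel (185,205) and right panel (570,190). Heights and centring are right, and the arm is clear.

```bash
python3 -c "
from workcell import env
print(env.finish_job())"
```

```text
the job is handed in; nothing more can be done
None
```

The blue hub is seated on the arbor base with the orange hub on top, both released and the green hub not touched; I handed the job in at about 17 s of the 64 s, and no verdict came back.

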